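# Unlatch the orange biscuit carrier

### The job

Unlatch the orange biscuit carrier: first slide its blue keeper fully back out of the way of the bolt, then slide the black-knobbed steel bolt fully back out of its staple. Leave both slides open, and do not touch the white carrier.

Things in the scene. Friction and masses are not known exactly. Their poses are not given: they have to be found in the camera images.
- orange_carrier: Orange plastic biscuit carrier, lid shut, fixed to the bench: 200 (x) x 240 (y) x 100 mm high, z up, origin at the centre of its underside, yaw up to 17 deg either way. On the lid lie two flat slides (strip top at z = 112 mm), each with an upright round knob, 20 mm diameter, z = 112 to 150 mm. A steel staple on the +y end wall (y = 119 to 136 mm, top z = 119 mm) takes the bolt's end.
- keeper (a joint): Travel (m) of the orange carrier's blue keeper towards the carrier's +x: 0 shut, 0.045 fully open (stop). Knob axis at x = 0.030 + travel, y = 0.022 m in the carrier's frame. Its 16 mm wide strip reaches 80 mm from the knob towards -x, in the bolt's way; the bolt is free once travel is above 0.025. Slides with about 2 N, stays where left.
- bolt (a joint): Travel (m) of the orange carrier's steel bolt towards the carrier's -y: 0 shut, 0.045 fully open (stop). Black knob's axis at x = -0.040, y = 0.045 - travel, in the carrier's frame. Its 14 mm wide strip runs from the knob 93 mm towards +y into the staple. While the keeper is shut the bolt stops after about 4 mm. Slides with about 2 N, stays where left.
- white_carrier: White plastic carrier, the orange one's twin in shape, size and slides (origin at the centre of its underside), fixed to the bench beside it: not to be touched. Either may be the left one.

How it is judged (in metres and radians):
On the way, in this order (a step that is already met when the one before it is completed fails the run):
1. the keeper is slid back at least 30 mm while the bolt is still shut (within 12 mm) (value of joint keeper above 0.03 m and value of joint bolt below 0.012 m), for 0.1 s.
2. the bolt is slid back at least 30 mm (value of joint bolt above 0.03 m), for 0.1 s.
At the end, for the whole second after the job is handed in: the orange carrier's keeper and bolt are both slid back at least 30 mm of their 45 mm, and at rest (value of joint each of keeper, bolt above 0.03 m and velocity of joint keeper between -0.01 and 0.01 m/s and velocity of joint bolt between -0.01 and 0.01 m/s); the robot touches nothing.
It fails at once if the robot touches the white carrier (more than 2 N) (contact force between white_carrier and the fingers above 2 N or contact force between white_carrier and the arm above 2 N).
It also fails if it takes over 40 s, if anything falls off the work surface, if the arm or the gripper's body presses on something with over 40 N, if the wrist force passes 120 N, or if a joint passes its speed limit or range.

### The arm

A 7-joint arm with a two-finger parallel gripper is mounted at the origin on the work surface. World frame = base frame: x ahead of the robot, y to its left, z up, the work surface at z = 0. Lengths are in mm, angles in rad, forces in N, time in s.
With the tool pointing down it reaches from about 425 to 950 mm from the base axis. Payload 16.7 kg.
Tool frame: the origin (TCP) lies on the front face of the gripper's body, between the roots of the fingers; the fingertips stand 97 mm ahead of it and the grasp point (between the pads) lies 78 mm ahead of it; y points along the fingers, x is the direction in which the jaws open and shut, and the axes are right-handed (so a half turn about y gives the same grasp; the last joint's range is limited). The gripper opens to 94 mm and grips with 3 to 60 N. Pads are 16 mm wide; open, the fingers measure 119 mm over their backs; the gripper's body (75 mm by 177 mm) begins 78 mm behind the grasp point.
Start: joints at [-1.272, 0.426, 0.074, 1.606, -0.034, 1.111, -0.067], TCP at [292.267, 608.409, 302.667] pointing down, gripper open.
Joint ranges: [-2.85, 2.85], [-0.5, 2.14], [-1.23, 1.37], [0.21, 2.46], [-1.02, 4.16], [0.16, 2.05], [-2.73, 2.73]. Speed limits (rad/s): [1.89, 1.89, 2.39, 2.39, 3.01, 3.01, 3.01].

### API

Orientations are given as [roll, pitch, yaw] about the fixed x, y, z axes, in that order (R = Rz(yaw) Ry(pitch) Rx(roll)).
In Python, from rig import ctrl, optics gives the robot as it stands.
- The arm moves only by the tool servo_tool, never from a script. Its argument "commands" is a list of rows, each a list of 7 numbers: the shift along the tool's x, y, z in m, then the turn, a rotation vector about the tool's x, y, z in degrees, then the opening in per cent of the stroke, from 0 (shut) to 100 (fully open). In form: [[tx, ty, tz, wx, wy, wz, grip], ...]. A call has 1 to 10 rows; each row is the pose to reach, as a shift and turn from the pose commanded when the call began, along the tool's axes at that moment; what a row does not reach only later rows make up. A row lasts 1/10 s, in which the tool goes at most 50 mm and 8.59 degrees, less where a joint would pass 70% of its speed; a pose out of reach is approached as far as the arm can. A call with a gripper value outside its range is refused whole. The fingers move at their own pace and stop on an object; "newtons" is the grip in N (left out, the last holds). Time passes only in rows, so rows that repeat a pose let the fingers close. It gives the time, the measured TCP pose, the force and the opening at its end, in the units of the state.
- ctrl.sense(): the state, without advancing time (a new reading comes with each control period).
- optics.snapshot(name): name is "scene" or "top" or "wrist"; returns (picture, depth): 420x560x3 uint8, red, green, blue; 420x560 float32, mm along the optical axis (not along the pixel's ray), 0 where there is no reading.
- optics.camera_info(name): a dict with "fx", "fy", "cx", "cy" (pixels), "k1" (the pictures are not rectified: a ray, as slopes to the right and down, at radius r is drawn at 1 + k1 r^2 times it, then the intrinsics apply), "rvec" (rotation vector, rad) and "tvec" (3), from world to camera coordinates, as OpenCV has them. Camera axes: x right, y down, z forward; pixel columns grow to the right and rows downward; lengths in mm; the calibration is good to about 2 mm. A picture is of the moment at which its call begins: read the wrist's pose just before it. camera_info takes no time and is no camera call; for the wrist camera it gives the pose at the moment of the call.
- ctrl.job_done(): hands the job in, once; it reports no verdict.
The state is a dict: "t": time; "joint_positions": joint angles; "qd": joint speeds; "effort": joint torques, N m; "position": TCP position; "tcp_rot": TCP orientation; "wrist_force": force on the tool from outside, world axes, zero at the start; "moment": the same for the moment, N m; "gripper_width": opening from 0.0 (shut) to 1.0 (fully open).
Only numpy, scipy, OpenCV 4.12 (cv2) and the standard library are available. Lean on these libraries where they do the work, as an engineer would, in place of code of your own. Each camera call takes 0.05 s, during which the arm holds its last target. There are 200 camera calls.

## Working session

There is one attempt and no reset: what is moved stays moved. The work goes in short steps, Python scripts to look and compute and a tool call to move; the robot and the scene stay as the last step left them, time stands still between calls to the robot, and variables do not carry over. Pictures are saved under pics/ and viewed, about 8 in all and at most 12, crops included, and the job is handed in when it is done.

Besides the shell and the picture viewer there is one more tool, called after "Request:" by a JSON object that holds its "fn" and its "kwargs". servo_tool: Moves the arm, as the interface text tells. Its arguments: {"type":"object","properties":{"commands":{"type":"array","items":{"type":"array","items":{"type":"number"}}},"newtons":{"type":"number"}},"required":["commands"]}

```bash
mkdir -p pics; python3 - <<'E'
from rig import ctrl, optics
import cv2,numpy as np
for n in ("top","scene"):
    p,d=optics.snapshot(n); cv2.imwrite(f"pics/{n}0.png",p[:,:,::-1]); np.save(f"pics/{n}0.npy",d)
    print(n,optics.camera_info(n))
print(ctrl.sense())
E
```

```text
top {'fx': 490.68371875920144, 'fy': 490.68371875920144, 'cx': 278.92435490419354, 'cy': 204.92967877311605, 'k1': -0.18030404635873945, 'rvec': array([ 2.16884727, -2.14717242,  0.16688866]), 'tvec': array([ 13.70598612, 533.66271904, 814.64977606])}
scene {'fx': 486.86132300085086, 'fy': 486.86132300085086, 'cx': 281.3821659309601, 'cy': 216.30469130115614, 'k1': 0.05184726706938952, 'rvec': array([ 1.23914245,  2.44816129, -0.8381772 ]), 'tvec': array([ 294.83451746, -295.51531427, 1168.9803046 ])}
{'t': 0.1, 'joint_positions': array([-1.2724742 ,  0.42667006,  0.07385453,  1.60650604, -0.03408366,
        1.11077627, -0.06710697]), 'qd': array([ 0.00125046, -0.00134136, -0.00099545, -0.00322498, -0.00160335,
       -0.00063747,  0.00127113]), 'effort': array([ 5.40806068e-03, -9.37468028e+01,  3.67464356e+00, -4.55037224e+01,
       -4.88934817e-02,  1.68309995e-02,  4.78145046e-05]), 'position': array([292.1844756 , 608.19397025, 302.06152893]), 'tcp_rot': array([-1.57088853e+00,  1.09671202e-03,  1.12294255e+00]), 'wrist_force': array([ 0.08814602, -0.12165503, -0.78091628]), 'moment': array([ 0.05959258, -0.01305227, -0.01940623]), 'gripper_width': 0.9970841897621705}
```

View pics/top0.png

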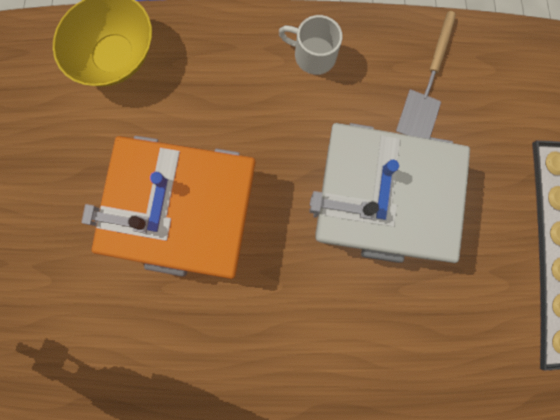

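```bash
python3 - <<'E'
import cv2
p=cv2.imread("pics/top0.png"); cv2.imwrite("pics/crop0.png",cv2.resize(p[125:285,75:265],None,fx=3.6,fy=3.6,interpolation=cv2.INTER_CUBIC))
E
```

```text
(no output)
```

View pics/crop0.png

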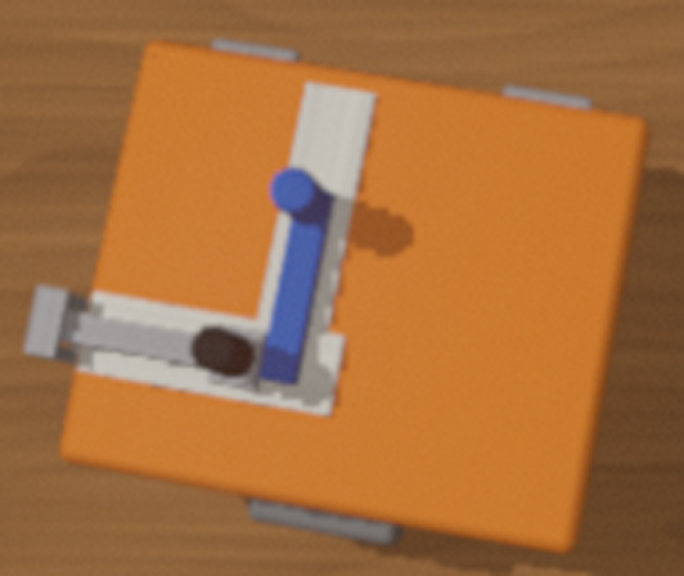

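View pics/scene0.png

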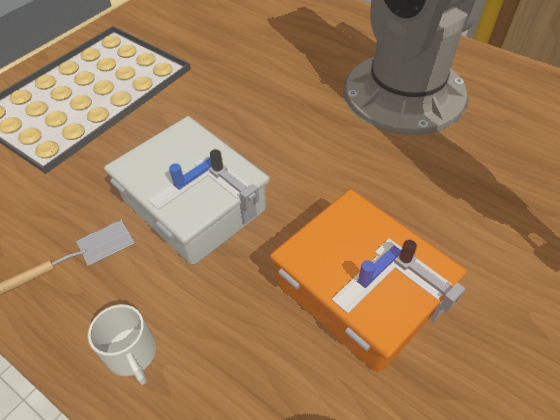

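The top view shows the orange carrier on the left. In full-picture pixels, the blue knob top is at about (156.4, 177.8) and the black one at about (135, 222). The staple lies to the left (+y) and the keeper's open direction is up. The scene view confirms that both slides are shut.

```bash
cat > h.py <<'E'
import numpy as np,cv2
def px2w(info,uv,z):
    uv=np.array(uv,float).reshape(-1,1,2)
    K=np.array([[info['fx'],0,info['cx']],[0,info['fy'],info['cy']],[0,0,1]])
    n=cv2.undistortPoints(uv,K,np.array([info['k1'],0,0,0,0.]))[:,0]
    R=cv2.Rodrigues(np.array(info['rvec']))[0]; C=-R.T@np.array(info['tvec'])
    d=np.c_[n,np.ones(len(n))]@R
    return C+d*((z-C[2])/d[:,2])[:,None]
E
python3 - <<'E'
from h import *; from rig import optics,ctrl
i=optics.camera_info("top")
f=lambda l:[(75+a/3.6,125+b/3.6) for a,b in l]
k=px2w(i,f([(293,190),(216,350)]),150)[:,:2]
c=px2w(i,f([(148,43),(645,118),(570,550),(63,457)]),98)[:,:2]
print(k,c)
# corners carrier frame: (x+,y+),(x+,y-),(x-,y-),(x-,y+)
m=np.array([[100,120],[100,-120],[-100,-120],[-100,120.]])
M=np.r_[m,[[30,22],[-40,45]]]; W=np.r_[c,k]
mc,wc=M.mean(0),W.mean(0); U,S,V=np.linalg.svd((M-mc).T@(W-wc)); R=V.T@U.T
t=wc-R@mc; print("yaw",np.degrees(np.arctan2(R[1,0],R[0,0])),"org",t); print("resid",W-(M@R.T+t)); 
print("model knobs",M[4:]@R.T+t)
E
```

```text
[[557.4878046  208.14622969]
 [488.98026899 238.14522832]] [[636.64428788 293.25339256]
 [602.22847148  61.17031994]
 [407.83599353  91.18568182]
 [444.53006109 322.10600679]]
yaw -8.620413111958255 org [522.92524142 191.04414654]
resid [[-3.13777028 -1.44635866]
 [-1.58056168  3.75929891]
 [ 1.76756885  3.79713996]
 [ 2.48861142 -2.57126526]
 [ 1.60394462 -0.15275566]
 [-1.14179292 -3.38605929]]
model knobs [[555.88385998 208.29898535]
 [490.12206191 241.53128762]]
```

Request:
{"fn": "servo_tool", "kwargs": {"commands": [[-0.246,0,-0.412,0,73,0,60],[-0.246,0,-0.412,0,73,0,60],[-0.246,0,-0.412,0,73,0,60],[-0.246,0,-0.412,0,73,0,60],[-0.246,0,-0.412,0,73,0,60],[-0.246,0,-0.412,0,73,0,60],[-0.246,0,-0.412,0,73,0,60],[-0.246,0,-0.412,0,73,0,60],[-0.246,0,-0.412,0,73,0,60],[-0.246,0,-0.412,0,73,0,60]]}}

```text
t: 1.1
position: [558.6, 204.5, 302.7]
tcp_rot: [-1.572, -0.001, -0.157]
wrist_force: [0.0, 0.7, -0.2]
gripper_width: 0.596
```

Request:
{"fn": "servo_tool", "kwargs": {"commands": [[0,0,0,0,0,0,60],[0,0,0,0,0,0,60]]}}

```text
t: 1.3
position: [557.1, 207.9, 302.4]
tcp_rot: [-1.571, 0.001, -0.152]
wrist_force: [-0.9, -0.0, 0.7]
gripper_width: 0.6
```

```bash
python3 - <<'E'
from h import *; from rig import optics,ctrl
s=ctrl.sense(); i=optics.camera_info("wrist"); p,d=optics.snapshot("wrist")
print(s['position'],s['tcp_rot'],i)
cv2.imwrite("pics/w1.png",p[:,:,::-1])
import json; json.dump({k:np.asarray(v).tolist() for k,v in i.items()},open("w1.json","w"))
E
```

```text
[557.10375237 207.92918778 302.36818505] [-1.57111397e+00  5.14853517e-04 -1.52226039e-01] {'fx': 310.15129418042517, 'fy': 310.15129418042517, 'cx': 279.80246521186314, 'cy': 208.4671677647556, 'k1': -0.0034889275571085092, 'rvec': array([-2.86920737,  0.21666565,  0.03051427]), 'tvec': array([-518.96012103,  252.13404399,  466.10962758])}
```

View pics/w1.png

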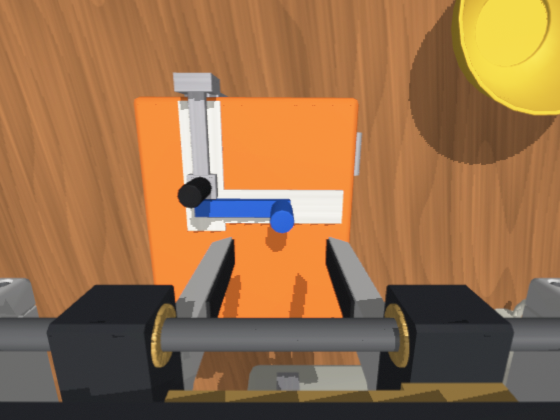

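The wrist view shows the blue knob top at about (283, 220), centred between the jaws, and the black one at about (190, 194). The strips line up with the picture axes, so the yaw is right.

```bash
python3 - <<'E'
from h import *; import json
i=json.load(open("w1.json"))
print(px2w(i,[(283,220),(190,194)],150)); print(px2w(i,[(137,98),(357,98)],100))
E
```

```text
[[559.71692017 210.95055853 150.        ]
 [492.01240981 242.41227201 150.        ]]
[[449.39485742 323.54177097 100.        ]
 [637.28246073 294.90897216 100.        ]]
```

Request:
{"fn": "servo_tool", "kwargs": {"commands": [[0.001,0.03,0.002,0,0,0,60],[0.001,0.06,0.002,0,0,0,60],[0.001,0.085,0.002,0,0,0,60],[0.001,0.085,0.002,0,0,0,60],[0.001,0.085,0.002,0,0,0,30],[0.001,0.085,0.002,0,0,0,30],[0.001,0.085,0.002,0,0,0,30],[0.001,0.085,0.002,0,0,0,30]], "newtons": 10}}

```text
t: 2.15
position: [558.7, 210.4, 218.6]
tcp_rot: [-1.57, -0.001, -0.151]
wrist_force: [0.6, 0.3, -0.1]
gripper_width: 0.312
```

Request:
{"fn": "servo_tool", "kwargs": {"commands": [[0.008,0,0,0,0,0,30],[0.016,0,0,0,0,0,30],[0.024,0,0,0,0,0,30],[0.032,0,0,0,0,0,30],[0.039,0,0,0,0,0,30],[0.045,0,0,0,0,0,30],[0.045,0,0,0,0,0,30],[0.045,0,0,0,0,0,30]]}}

```text
t: 2.95
position: [603.1, 203.1, 217.5]
tcp_rot: [-1.571, -0.0, -0.151]
wrist_force: [0.0, 0.2, 0.0]
gripper_width: 0.298
```

Request:
{"fn": "servo_tool", "kwargs": {"commands": [[0.002,0,0,0,0,0,30],[0.003,0,0,0,0,0,30],[0.004,0,0,0,0,0,30],[0.004,0,0,0,0,0,30]]}}

```text
t: 3.35
position: [605.8, 202.9, 217.6]
tcp_rot: [-1.571, 0.002, -0.151]
wrist_force: [-8.7, 0.9, 5.3]
gripper_width: 0.299
```

Request:
{"fn": "servo_tool", "kwargs": {"commands": [[-0.004,0,0,0,0,0,45],[-0.004,0,0,0,0,0,60],[-0.004,0,0,0,0,0,60],[-0.004,-0.04,0,0,0,0,60],[-0.004,-0.085,0,0,0,0,60],[-0.004,-0.085,0,0,0,0,60]]}}

```text
t: 3.95
position: [605.1, 203.4, 308.4]
tcp_rot: [-1.566, -0.007, -0.152]
wrist_force: [-0.3, -0.1, -0.5]
gripper_width: 0.6
```

Request:
{"fn": "servo_tool", "kwargs": {"commands": [[-0.04,0,0.02,0,-8,0,60],[-0.08,0,0.02,0,-16,0,60],[-0.117,0,0.02,0,-25,0,60],[-0.117,0,0.02,0,-33,0,60],[-0.117,0,0.02,0,-42,0,60],[-0.117,0,0.02,0,-50,0,60],[-0.117,0,0.02,0,-58,0,60],[-0.117,0,0.02,0,-66,0,60],[-0.117,0,0.02,0,-74,0,60],[-0.117,0,0.02,0,-82,0,60]]}}

```text
t: 4.95
position: [490.4, 240.7, 302.5]
tcp_rot: [-1.571, -0.0, 1.286]
wrist_force: [0.1, 0.3, -0.9]
gripper_width: 0.6
```

Request:
{"fn": "servo_tool", "kwargs": {"commands": [[0,0,0,0,-8,0,60],[0,0,0,0,-8,0,60],[0,0,0,0,-8,0,60]]}}

```text
t: 5.25
position: [490.4, 240.6, 302.6]
tcp_rot: [-1.571, -0.0, 1.415]
wrist_force: [-0.7, -0.3, 0.9]
gripper_width: 0.602
```

```bash
python3 - <<'E'
from h import *; from rig import optics,ctrl
s=ctrl.sense(); i=optics.camera_info("wrist"); p,d=optics.snapshot("wrist")
print(s['t'],s['position'],s['tcp_rot'])
cv2.imwrite("pics/w2.png",p[:,:,::-1])
import json; json.dump({k:np.asarray(v).tolist() for k,v in i.items()},open("w2.json","w"))
E
```

```text
5.25 [490.37514514 240.57846047 302.60321071] [-1.57090213e+00 -1.71485074e-04  1.41500323e+00]
```

View pics/w2.png

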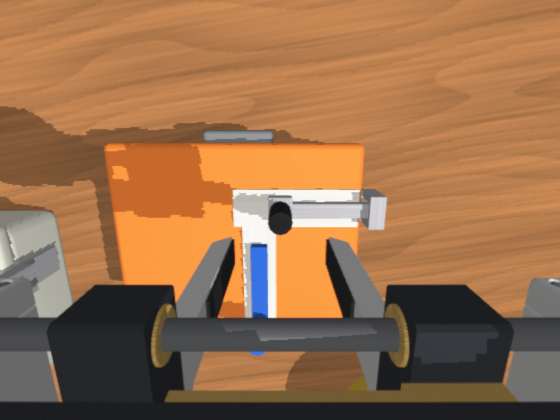

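The black knob top is at about (280, 219), centred between the jaws. The blue strip has been pulled clear of the bolt's path.

Request:
{"fn": "servo_tool", "kwargs": {"commands": [[0,0.03,0,0,0,0,60],[0,0.06,0,0,0,0,60],[0,0.085,0,0,0,0,60],[0,0.085,0,0,0,0,60],[0,0.085,0,0,0,0,30],[0,0.085,0,0,0,0,30],[0,0.085,0,0,0,0,30],[0,0.085,0,0,0,0,30]]}}

```text
t: 6.1
position: [490.5, 240.9, 218.6]
tcp_rot: [-1.572, -0.001, 1.419]
wrist_force: [0.4, 0.3, -0.5]
gripper_width: 0.314
```

Request:
{"fn": "servo_tool", "kwargs": {"commands": [[-0.008,0,0,0,0,0,30],[-0.016,0,0,0,0,0,30],[-0.024,0,0,0,0,0,30],[-0.032,0,0,0,0,0,30],[-0.039,0,0,0,0,0,30],[-0.045,0,0,0,0,0,30],[-0.045,0,0,0,0,0,30],[-0.045,0,0,0,0,0,30]]}}

```text
t: 6.9
position: [483.4, 195.9, 217.5]
tcp_rot: [-1.57, 0.001, 1.419]
wrist_force: [0.7, -0.9, 1.3]
gripper_width: 0.3
```

Request:
{"fn": "servo_tool", "kwargs": {"commands": [[-0.002,0,0,0,0,0,30],[-0.003,0,0,0,0,0,30],[-0.004,0,0,0,0,0,30],[-0.004,0,0,0,0,0,30]]}}

```text
t: 7.3
position: [483.0, 194.1, 217.6]
tcp_rot: [-1.571, -0.002, 1.421]
wrist_force: [2.2, 11.8, -8.2]
gripper_width: 0.298
```

At the stop. Next I retreat, move away and check.

Request:
{"fn": "servo_tool", "kwargs": {"commands": [[0.003,0,0,0,0,0,45],[0.003,0,0,0,0,0,60],[0.003,0,0,0,0,0,60],[0.003,-0.04,0,0,0,0,60],[0.003,-0.085,0,0,0,0,60],[0.05,-0.1,0,0,0,0,60],[0.1,-0.1,0,0,0,0,60],[0.15,-0.1,0,0,0,0,60],[0.2,-0.1,0,0,0,0,60],[0.25,-0.1,0,0,0,0,60]]}}

```text
t: 8.3
position: [520.6, 441.0, 317.6]
tcp_rot: [-1.571, 0.0, 1.419]
wrist_force: [0.7, -0.3, 0.7]
gripper_width: 0.602
```

Request:
{"fn": "servo_tool", "kwargs": {"commands": [[0,0,0,0,0,0,60],[0,0,0,0,0,0,60],[0,0,0,0,0,0,60]]}}

```text
t: 8.6
position: [520.9, 438.0, 317.5]
tcp_rot: [-1.571, 0.001, 1.418]
wrist_force: [0.5, -0.9, 0.5]
gripper_width: 0.597
```

```bash
python3 - <<'E'
from rig import ctrl, optics
import cv2
p,d=optics.snapshot("top"); cv2.imwrite("pics/crop3.png",cv2.resize(p[125:285,75:265,::-1],None,fx=3.6,fy=3.6,interpolation=cv2.INTER_CUBIC))
s=ctrl.sense(); print(s['t'],s['position'],s['wrist_force'])
E
```

```text
8.65 [520.97979318 437.83992307 317.85089762] [ 0.48526407 -0.06380308 -0.88852365]
```

View pics/crop3.png

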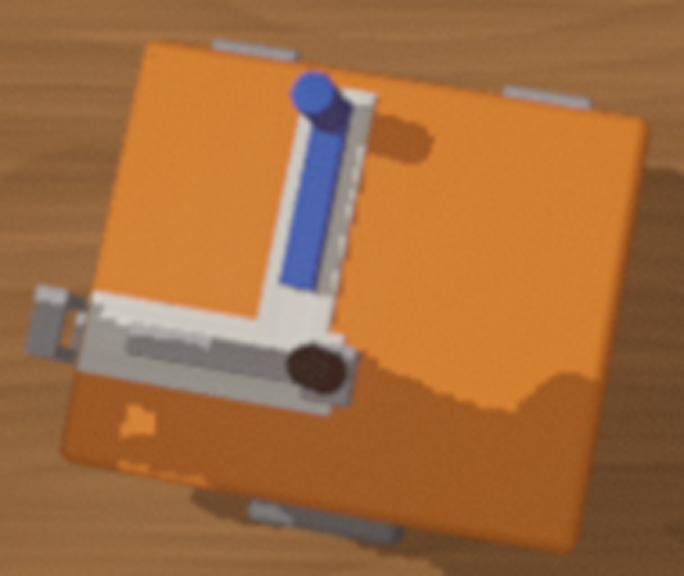

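The picture shows the blue knob at crop (313, 95) and the black knob at about (315, 368). Both have moved about 95–100 crop pixels, roughly 40–45 mm. The bolt is out of the staple.

```bash
python3 -c "
from rig import ctrl
print(ctrl.job_done())"
```

```text
the job is handed in; nothing more can be done
None
```

The orange carrier is unlatched: the blue keeper was slid back to its stop first, then the black-knobbed bolt to its stop and out of the staple. The job was handed in at about 8.7 s of the 40 s allowed; the hand-in reports no verdict.

- **Sliding:** I pushed each knob with the partly closed fingers. The wrist force along the slide rose to about 9 N for the keeper and 12 N for the bolt, which shows each reached its stop.
- **Last check:** In the final top view both knobs had moved roughly 40–45 mm by eye, and both slides were still open. The arm was well clear, with about 1 N on the wrist.
- **White carrier:** By the measured positions and commanded paths, the gripper did not come near it.
- **Disagreements:** None of the checks failed. The top and wrist cameras differed by 3–5 mm on the knob positions, well within the clearance around the knobs.

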